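Turn the rinsed tumbler upside down onto the bare post of the cup drainer

TASK

The rinsed steel tumbler is lying on its side on the ribbed drying mat. Hang it up to drain on the cup drainer: turn it mouth down, lower it over the bare upright post (the one without the mug) until its rim sits flat on the tray's draining ribs, and let go only once it is down, not dropping it. Leave the mug, pencil cup and figurine stand where they are.

Things in the scene. Friction and masses are not known exactly. Their poses are not given: they have to be found in the camera images.
- tumbler: Loose round steel tumbler, straight-sided: 60 mm outside diameter, 54 mm inside, 120 mm tall, 116 mm deep, 0.2 kg. Origin: centre of the outer face of its closed base; x axis runs along its axis out through the mouth. It starts lying along the ribs in the middle of the mat, axis 36 mm above the desk, mouth pointing to the robot's left (within 25 degrees of +y).
- tumbler_mouth (a point): Centre of the tumbler's open mouth, level with the rim, 120 mm from the base along the tumbler's x axis.
- mat: Flat dark grey silicone drying mat, fixed, 200 mm along its x axis (which points roughly along world +y) by 172 mm, 3 mm thick with 3 mm high ribs along its x axis (rib tops 6 mm above the desk). Origin: centre of its underside, on the desk.
- rack: White cup drainer, fixed: drip tray 140 (x) by 270 mm (y), walls 18 mm high, draining ribs with tops 12 mm above the desk, two round posts at y = +65 mm (under the mug) and y = -65 mm (bare). Posts: 20 mm thick at the foot, 15 mm near the rounded tip, tip 92 mm above the desk; 26 mm wide foot collar level with the ribs. Origin: centre of its underside, on the desk; z up.
- bare_post_tip (a point): Top of the bare post's axis, 92 mm above the desk; the post stands straight below it.
- mug: Loose white ceramic mug standing upside down over the other post of the drainer, 76 mm diameter, 95 mm tall, its handle reaching 68 mm from its axis along its own y axis (roughly away from the bare post). Origin: centre of its rim, on the draining ribs; z up.
- pencil_cup: Loose terracotta-coloured ceramic pencil cup, 80 mm diameter, 95 mm tall, with pencils reaching to 175 mm. Origin: centre of its underside.
- figure_stand: Loose clear acrylic figurine riser, 80 mm (x) by 180 mm (y), 40 mm high, with three small figurines on it, 104 mm tall in all, on the far side of the desk. Origin: centre of its underside.
There are look-alikes about, which are no part of the job. What is meant by the tumbler is not blue, and is the smaller of those in its own colour.

How it is judged (in metres and radians):
On the way:
1. the tumbler, still in the fingers and mouth down, is lowered over the bare post until its rim is less than 15 mm above the draining ribs (contact force between tumbler and the fingers above 0.5 N and angle between tumbler's own x axis and vertical above 2.88 rad and horizontal distance between tumbler_mouth and bare_post_tip below 0.024 m and z of tumbler_mouth in the frame of rack below 0.027 m), for 0.1 s.
At the end, for the whole second after the job is handed in: The tumbler stands still, mouth down within about 5 degrees, over the bare post (mouth centre within 24 mm of the post's axis), its rim on the draining ribs (less than 5 mm above them); the mug is within 20 mm and the pencil cup and figurine stand are within 30 mm of where they began (angle between tumbler's own x axis and vertical above 3.05 rad and horizontal distance between tumbler_mouth and bare_post_tip below 0.024 m and z of tumbler_mouth in the frame of rack below 0.017 m and linear speed of tumbler below 0.02 m/s and distance of mug from where it was at the start of the episode below 0.02 m and distance of each of pencil_cup, figure_stand from where it was at the start of the episode below 0.03 m); the robot touches nothing.
It fails at once if the mug on the drainer is moved by more than 20 mm or tipped (distance of mug from where it was at the start of the episode above 0.02 m or angle between mug's own z axis and vertical above 0.3 rad).
It fails at once if the pencil cup or figurine stand is moved by more than 30 mm or tipped (distance of any of pencil_cup, figure_stand from where it was at the start of the episode above 0.03 m or angle between any of pencil_cup, figure_stand's own z axis and vertical above 0.3 rad).
It also fails if it takes over 54 s, if anything falls off the work surface, if the arm or the gripper's body presses on something with over 40 N, if the wrist force passes 120 N, or if a joint passes its speed limit or range.

ROBOT

A 7-joint arm with a two-finger parallel gripper is mounted at the origin on the work surface. World frame = base frame: x ahead of the robot, y to its left, z up, the work surface at z = 0. Lengths are in m, angles in degrees, forces in N, time in s.
With the tool pointing down it reaches from about 0.35 to 0.775 m from the base axis. Payload 3.1 kg.
Tool frame: the origin (TCP) lies on the centre line of the jaws, within the pads' length; the fingertips stand 17 mm ahead of it and the grasp point (between the pads) lies 2 mm behind it (robot.tip_reach is the distance from the TCP to the fingertips, in m); z points along the fingers, y is the line along which they close (so a half turn about z gives the same grasp; the last joint's range is limited). The gripper opens to 85 mm and grips with 20 to 120 N. Pads are 22 mm wide; open, the fingers measure 114 mm over their backs; the gripper's body (76 mm by 85 mm) begins 54 mm behind the grasp point. The pads swing forward as they close: fully open they stand 13 mm farther back than shut.
Start: joints at [68.543, 17.813, 0.802, 86.603, -0.252, 75.585, -1.558], TCP at [0.18, -0.52, 0.248] pointing down, gripper open.
Joint ranges: [-154.91, 154.91], [-16.99, 109.72], [-72.82, 74.43], [7.12, 147.25], [-82.49, 262.49], [11.32, 116.49], [-174.64, 174.64]. Speed limits (degrees/s): [159.86, 159.86, 180, 180, 180, 180, 180].

INTERFACE

Orientations are given as [roll, pitch, yaw] about the fixed x, y, z axes, in that order (R = Rz(yaw) Ry(pitch) Rx(roll)).
In Python, from station import robot, fingers, vision, workorder, recognise gives the robot as it stands. Calls block until the motion is done:
- robot.move_to(position, orientation): joint-space move of the TCP to a pose.
- robot.line_to(position, orientation=None, velocity=0.15, f_stop=None): straight line of the TCP; orientation=None keeps the orientation; velocity is the mean speed in m/s. With f_stop (N) it stops when the force on the tool has changed by that much, and returns True; else False.
- robot.move_j(angles): joint-space move.
- fingers.gripper_to(opening, force=None): opening from 0.0 (shut) to 1.0 (fully open); force is the grip in N (None keeps the last); returns when the fingers have stopped.
- robot.pause(seconds).
- robot.inverse_kinematics(position, orientation): joint angles nearest the present ones, or None.
- vision.grab_frame(name): name is "scene" or "top"; returns the picture (480x640x3 uint8, red, green, blue); there is no depth.
- vision.calibration(name): a dict with "mtx" (3x3 intrinsics, pixels), "extrinsics" (4x4, takes a point from world to camera coordinates). Camera axes: x right, y up, looking along -z (the intrinsics and any distortion apply to the point x, -y, -z); pixel columns grow to the right and rows downward; lengths in m; the calibration is good to about 2 mm. A picture is of the moment at which its call begins. calibration takes no time and is no camera call.
A pose or a line that the arm cannot do raises robot.PlanningError and nothing moves.
- workorder.close_job(): hands the job in; it is judged then, once.
Trained networks look in the newest picture that a camera, given by its name, has taken for a name from the list of things; names that differ only in an ending like _2 or _b are one class to them, and where a whole thing is asked for, a point or a joint stands for the part that bears it (a point fixed in the world has none). Each returns a list of dicts, best first, with "p" (0 to 1); they miss things now and then, are a little off and sometimes report something else, mostly with a low value. They report only what shows in the picture. A call takes as long as a camera call. They do not tell look-alikes from the thing itself.
- recognise(label, camera): "rect" ([centre column, centre row, width, height] in pixels, round what is visible of it).
Readings, each from a call of its own:
- robot.current_time_s(): time.
- robot.current_joint_positions(): joint angles.
- robot.current_dq(): joint speeds.
- robot.current_joint_torque(): joint torques, N m.
- robot.current_tool_pos(): TCP position.
- robot.current_eef_rot(): TCP orientation.
- robot.current_contact_force(): force on the tool from outside, world axes, zero at the start.
- robot.current_torque(): the same for the moment, N m.
- robot.current_finger_gap(): opening from 0.0 (shut) to 1.0 (fully open).
- robot.current_gripper_force(): force on a finger pad.
Only numpy, scipy, OpenCV 4.12 (cv2) and the standard library are available. Lean on these libraries where they do the work, as an engineer would, in place of code of your own. Each camera call takes 0.05 s, during which the arm holds its last target. There are 200 camera calls.

## Working session

There is one attempt and no reset: what is moved stays moved. The work goes in short steps, each a Python script; the robot and the scene stay as the last script left them, time stands still between calls to the robot, and variables do not carry over. Pictures are saved under pics/ and viewed, at most 10 in all, crops included, and the job is handed in when it is done.

```bash
mkdir -p pics; ls
cat > h.py <<'E'
import numpy as np, cv2
from station import robot, fingers, vision, workorder, recognise
def cal(n):
    c=vision.calibration(n); return np.array(c["mtx"]),np.array(c["extrinsics"]),c
def proj(n,P):
    K,E,_=cal(n); P=np.atleast_2d(P); c=P@E[:3,:3].T+E[:3,3]; c=c*[1,-1,-1]; q=c@K.T; return q[:,:2]/q[:,2:]
def ray(n,u,v):
    K,E,_=cal(n); d=np.linalg.inv(K)@[u,v,1]*[1,-1,-1]; R=E[:3,:3]; return -R.T@E[:3,3], R.T@d
def at_z(n,u,v,z):
    o,d=ray(n,u,v); return o+d*(z-o[2])/d[2]
def tri(n1,p1,n2,p2):
    o1,d1=ray(n1,*p1);o2,d2=ray(n2,*p2)
    s=np.linalg.lstsq(np.c_[d1,-d2],o2-o1,rcond=None)[0]
    a,b=o1+s[0]*d1,o2+s[1]*d2; return (a+b)/2,np.linalg.norm(a-b)
def save(n,f,crop=None,k=1):
    im=vision.grab_frame(n)
    if crop: x0,y0,x1,y1=crop; im=im[y0:y1,x0:x1]
    im=cv2.resize(im,None,fx=k,fy=k,interpolation=cv2.INTER_CUBIC)
    cv2.imwrite('pics/'+f,im[...,::-1])
E
python3 - <<'E'
from h import *
np.set_printoptions(precision=3,suppress=True)
for n in("scene","top"):
    save(n,n+"0.png"); K,E,c=cal(n); print(n,c.keys(),K.tolist(),(-E[:3,:3].T@E[:3,3]),c.get('dist'))
    for l in("tumbler","tumbler_mouth","rack","bare_post_tip","mug","mat","pencil_cup","figure_stand"):
        print(l,[(round(r["p"],2),np.round(r["rect"]).astype(int).tolist()) for r in recognise(l,n)])
E
```

```text
pics
scene dict_keys(['mtx', 'extrinsics']) [[584.71230450301, 0.0, 316.5801830855222], [0.0, 584.71230450301, 243.04646516107348], [0.0, 0.0, 1.0]] [1.253 0.904 0.775] None
tumbler [(0.71, [384, 235, 57, 63]), (0.69, [248, 339, 64, 64]), (0.68, [334, 290, 54, 53])]
tumbler_mouth [(0.81, [383, 235, 51, 62]), (0.76, [245, 338, 54, 64]), (0.55, [335, 291, 59, 50])]
rack [(0.86, [234, 224, 115, 67])]
bare_post_tip [(0.68, [238, 220, 115, 64])]
mug [(0.92, [255, 212, 38, 53])]
mat [(0.67, [333, 289, 55, 49]), (0.55, [338, 305, 123, 77])]
pencil_cup [(0.69, [469, 338, 56, 96])]
figure_stand [(0.81, [202, 288, 81, 78])]
top dict_keys(['mtx', 'extrinsics']) [[437.479744329989, 0.0, 322.7050575680683], [0.0, 437.479744329989, 240.99543378946504], [0.0, 0.0, 1.0]] [0.416 0.092 1.105] None
tumbler [(0.94, [283, 139, 41, 51]), (0.85, [308, 320, 56, 78]), (0.58, [280, 224, 51, 26])]
tumbler_mouth [(0.89, [280, 224, 48, 22]), (0.69, [284, 137, 37, 55])]
rack [(0.76, [440, 232, 122, 82])]
bare_post_tip [(0.62, [438, 231, 122, 82])]
mug [(0.7, [419, 236, 46, 38]), (0.17, [439, 234, 119, 88])]
mat [(0.96, [279, 227, 84, 72])]
pencil_cup [(0.78, [147, 240, 55, 38])]
figure_stand [(0.73, [359, 145, 74, 44])]
```

View pics/scene0.png

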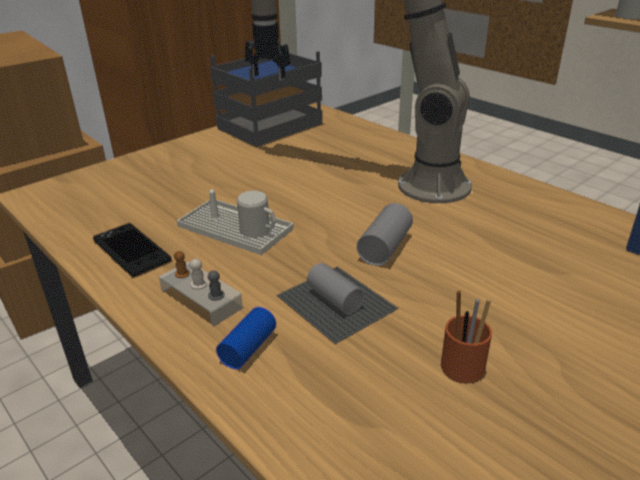

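View pics/top0.png

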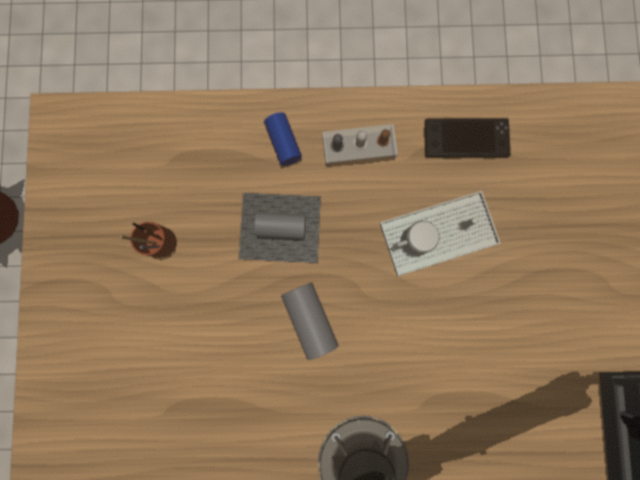

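The three candidates in the top view are the grey tumbler on the mat (280,226), a larger grey one (310,320) and a blue one (283,139). The one on the mat fits because it's grey, the smaller of the two greys, and lies along the ribs. The rack is at top (440,232), with its bare post near top (466,224) and scene (213,203). I'll confirm with an enlarged crop.

Run:
```python
from h import *
t=vision.grab_frame("top"); s=vision.grab_frame("scene")
cv2.imwrite('pics/t.png',t[...,::-1]);cv2.imwrite('pics/s.png',s[...,::-1])
r=lambda i,x,y,w,h:cv2.resize(i[y:y+h,x:x+w],(400,300),interpolation=cv2.INTER_CUBIC)
im=np.vstack([np.hstack([r(t,230,180,100,75),r(t,400,180,100,75)]),np.hstack([r(s,290,255,100,75),r(s,170,170,100,75)])])
cv2.imwrite('pics/crops.png',im[...,::-1])
```

```text
(no output)
```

View pics/crops.png

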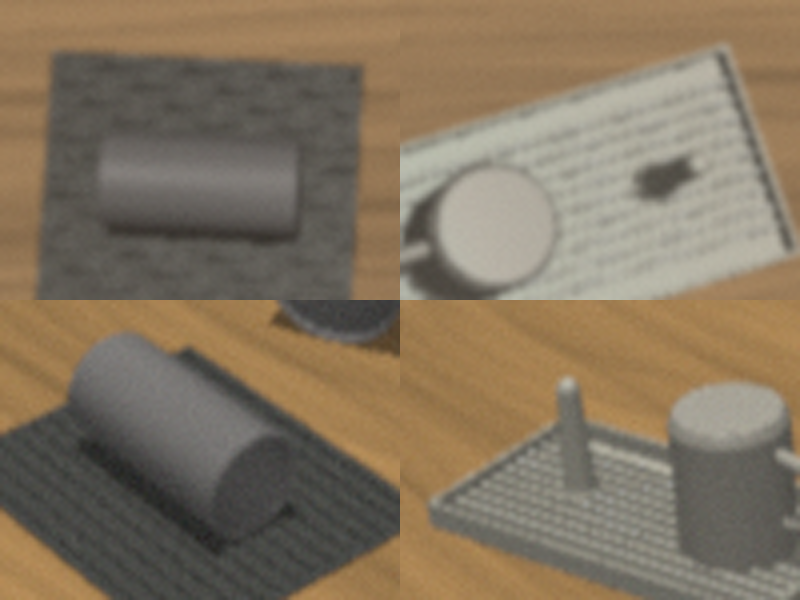

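The crop confirms it: the small grey cylinder on the mat has its dark open end towards +y (near end in scene, about 354,302). The bare post tip is at about top (474,220) and scene (212,190). Next I'll get the metric positions.

Run:
```python
from h import *
np.set_printoptions(precision=4,suppress=True)
t=cv2.imread('pics/t.png')
print("tip",tri("top",(474.2,220),"scene",(211.75,190)))
print("mouth end centre scene vs top", tri("top",(255.3,225.7),"scene",(353.6,302.4)))
# rack fit
hsv=cv2.cvtColor(t,cv2.COLOR_BGR2HSV); m=((hsv[...,1]<60)).astype(np.uint8)
def comp(m,seed):
    n,l,st,_=cv2.connectedComponentsWithStats(m); k=l[seed[1],seed[0]]; return (l==k).astype(np.uint8),st[k]
m=cv2.morphologyEx(m,cv2.MORPH_OPEN,np.ones((2,2),np.uint8))
roi=np.zeros_like(m); roi[185:285,370:510]=1
c,st=comp(m*roi,(450,250)); print(st)
pts=np.argwhere(c)[:,::-1].astype(np.float32)
W=np.array([at_z("top",u,v,.018)[:2] for u,v in pts],np.float32)
r=cv2.minAreaRect(W); print("rack",r); 
bp=cv2.boxPoints(r); print(bp)
roi=np.zeros_like(m); roi[185:270,232:328]=1
c,st=comp(m*roi,(280,226)); pts=np.argwhere(c)[:,::-1]; W=np.array([at_z("top",u,v,.005)[:2] for u,v in pts],np.float32)
print("mat",st,cv2.minAreaRect(W))
# tumbler outline by brightness in the top
g=cv2.GaussianBlur(cv2.cvtColor(t,cv2.COLOR_BGR2GRAY),(3,3),0)
for col in range(248,312,6): print(col,g[206:246:1,col].tolist())
```

```text
tip (array([ 0.5684, -0.2695,  0.0917]), np.float64(0.001922731503078934))
mouth end centre scene vs top (array([0.5763, 0.2511, 0.0306]), np.float64(0.002480986088621328))
[ 381  192  120   85 6039]Traceback (most recent call last):
  File "<stdin>", line 14, in <module>
  File "h.py", line 10, in at_z
    o,d=ray(n,u,v); return o+d*(z-o[2])/d[2]
        ~~~^^^^^^^
  File "h.py", line 8, in ray
    K,E,_=cal(n); d=np.linalg.inv(K)@[u,v,1]*[1,-1,-1]; R=E[:3,:3]; return -R.T@E[:3,3], R.T@d
          ~~~^^^
  File "h.py", line 4, in cal
    c=vision.calibration(n); return np.array(c["mtx"]),np.array(c["extrinsics"]),c
ValueError: time passes only in moves, steps and waits
```

```bash
sed -i 's/^def cal/from functools import lru_cache\n@lru_cache(None)\ndef cal/' h.py
python3 - <<'E'
from h import *
np.set_printoptions(precision=4,suppress=True)
t=cv2.imread('pics/t.png')
hsv=cv2.cvtColor(t,cv2.COLOR_BGR2HSV); m=((hsv[...,1]<60)).astype(np.uint8)
def comp(m,seed):
    n,l,st,_=cv2.connectedComponentsWithStats(m); k=l[seed[1],seed[0]]; return (l==k).astype(np.uint8),st[k]
m=cv2.morphologyEx(m,cv2.MORPH_OPEN,np.ones((2,2),np.uint8))
def rect(x0,y0,x1,y1,seed,z):
    roi=np.zeros_like(m); roi[y0:y1,x0:x1]=1
    c,st=comp(m*roi,seed)
    W=np.array([at_z("top",u,v,z)[:2] for v,u in np.argwhere(c)],np.float32)
    return st,cv2.minAreaRect(W)
st,r=rect(370,185,510,285,(450,250),.018); print("rack",st,r,cv2.boxPoints(r))
print("mat",*rect(232,185,328,270,(280,226),.005))
g=cv2.GaussianBlur(cv2.cvtColor(t,cv2.COLOR_BGR2GRAY),(3,3),0)
for col in range(258,306,9): print(col,g[207:246,col].tolist())
for row in (218,224,230): print(row,g[row,246:264].tolist(),g[row,296:314].tolist())
E
```

```text
rack [ 381  192  120   85 6039] ((0.5475361347198486, -0.2103034257888794), (0.14125055074691772, 0.2717529535293579), 16.241605758666992) [[ 0.4417 -0.0996]
 [ 0.5177 -0.3605]
 [ 0.6533 -0.321 ]
 [ 0.5773 -0.0601]]
mat [ 240  195   81   69 5051] ((0.5712472796440125, 0.19174301624298096), (0.196092426776886, 0.16829413175582886), 85.98506927490234)
258 [85, 84, 82, 81, 81, 84, 88, 93, 99, 103, 105, 108, 112, 117, 123, 127, 126, 122, 116, 110, 105, 101, 98, 95, 91, 86, 81, 75, 68, 61, 61, 67, 78, 85, 88, 89, 88, 88, 89]
267 [87, 87, 85, 82, 83, 85, 87, 91, 96, 101, 104, 107, 110, 114, 119, 124, 127, 126, 121, 115, 109, 104, 100, 98, 94, 91, 85, 79, 72, 64, 59, 63, 75, 87, 93, 93, 90, 89, 89]
276 [82, 84, 87, 88, 88, 86, 86, 89, 95, 100, 103, 105, 109, 112, 117, 122, 125, 126, 123, 118, 112, 107, 103, 100, 97, 92, 87, 82, 75, 67, 60, 59, 67, 80, 88, 91, 92, 93, 93]
285 [93, 91, 90, 86, 82, 82, 84, 87, 92, 97, 102, 105, 108, 112, 116, 119, 123, 124, 124, 120, 115, 111, 106, 103, 100, 96, 92, 87, 81, 73, 63, 58, 63, 76, 87, 90, 88, 85, 84]
294 [79, 81, 86, 90, 92, 91, 89, 87, 89, 94, 99, 103, 106, 110, 114, 119, 124, 126, 125, 122, 118, 114, 110, 107, 103, 100, 96, 92, 85, 78, 68, 59, 56, 63, 76, 87, 93, 94, 96]
303 [89, 91, 92, 92, 88, 84, 82, 83, 86, 89, 93, 97, 100, 101, 104, 107, 110, 112, 112, 110, 107, 103, 100, 97, 95, 93, 90, 85, 80, 76, 71, 67, 69, 76, 85, 90, 90, 86, 85]
218 [86, 87, 88, 88, 85, 82, 81, 84, 90, 98, 105, 108, 108, 107, 107, 108, 108, 108] [103, 103, 103, 103, 102, 102, 101, 97, 89, 83, 83, 84, 85, 87, 88, 88, 88, 88]
224 [86, 86, 87, 89, 91, 91, 92, 95, 103, 113, 119, 121, 122, 123, 123, 123, 123, 123] [125, 125, 124, 124, 125, 125, 122, 112, 97, 89, 91, 93, 92, 91, 90, 89, 89, 88]
230 [84, 84, 85, 85, 85, 87, 88, 89, 90, 93, 94, 95, 95, 96, 96, 96, 96, 97] [108, 108, 108, 108, 108, 109, 106, 97, 85, 80, 82, 85, 87, 89, 91, 92, 92, 93]
```

```bash
cat > plan.py <<'E'
from h import *
from scipy.spatial.transform import Rotation as Ro
UP=np.array([0,0,1.])
def grasp_R(a,beta,s): 
    z=np.sin(beta)*a-np.cos(beta)*UP; y=s*np.cross(a,-UP); return np.c_[np.cross(y,z),y,z]
def place_R(h,beta,s):
    z=-np.sin(beta)*UP+np.cos(beta)*h; y=s*np.cross(-UP,h); return np.c_[np.cross(y,z),y,z]
rpy=lambda R:Ro.from_matrix(R).as_euler('xyz',degrees=True)
E
python3 - <<'E'
from plan import *
np.set_printoptions(precision=4,suppress=True)
M=at_z("top",254.3,222,.066);B=at_z("top",303.5,224.6,.066);print(M,B,np.linalg.norm(M-B),np.degrees(np.arctan2(*(M-B)[1::-1])))
u,d=at_z("top",276,214.3,.036),at_z("top",276,236,.036);print(u,d,(u+d)/2)
d2=tri("top",(254.3,222),"scene",(290+262/4,255+135/4));print(d2) # top of mouth rim
yaw=np.radians(86.3);a=np.array([np.cos(yaw),np.sin(yaw),0])
base=np.array([.577,.131,.036]);gp=base+.032*a
post=np.array([.567,-.271,0])
for beta in (0,20,30,40,45,50):
  b=np.radians(beta)
  for s in(1,-1):
    R=grasp_R(a,b,s); q=robot.inverse_kinematics((gp+.002*R[:,2]).tolist(),rpy(R).tolist())
    if q is None: print(beta,s,"none");continue
    print(beta,s,np.round(q,0))
    for hd in range(-90,91,30):
      h=np.array([np.cos(np.radians(hd)),np.sin(np.radians(hd)),0]);R=place_R(h,b,s)
      o=[]
      for z in(.1,.24):
        p=post+[0,0,z]+.002*R[:,2]; q2=robot.inverse_kinematics(p.tolist(),rpy(R).tolist()); o.append(None if q2 is None else np.round(q2).astype(int).tolist())
      if all(o): print("   ",hd,o)
E
```

```text
[0.5792 0.2491 0.066 ] [0.5704 0.1312 0.066 ] 0.11825244417675748 85.74472759859907
[0.602  0.1999 0.036 ] [0.5479 0.2004 0.036 ] [0.575  0.2002 0.036 ]
(array([0.5773, 0.2511, 0.066 ]), np.float64(0.005513939852715737))
0 1 [ 20.  52. -62.  91.  49.  68. 124.]
    -90 [[-2, 61, -10, 97, 87, 100, 112], [-2, 46, -10, 100, 86, 101, 124]]
    -60 [[-34, 63, 32, 125, 105, 63, 80], [-33, 39, 32, 129, 108, 66, 98]]
    -30 [[-34, 85, 53, 140, 149, 82, 27], [7, 31, 11, 144, 167, 83, 86]]
    0 [[19, 64, 32, 131, 213, 115, 72], [-2, 57, 64, 136, 212, 115, 45]]
    30 [[78, 62, -27, 105, -79, 68, 71], [99, 63, -62, 108, -59, 46, 48]]
    60 [[68, 70, -24, 74, -54, 92, 47], [68, 57, -24, 77, -59, 95, 39]]
0 -1 [ 12.  44. -46.  92.  35.  60. -47.]
    -90 [[5, 62, -20, 97, 92, 108, -68], [10, 49, -28, 100, 94, 112, -56]]
    -60 [[13, 59, -22, 123, 122, 106, -80], [25, 42, -39, 127, 122, 104, -62]]
    -30 [[16, 58, 0, 138, 166, 106, -94], [25, 31, -10, 143, 167, 85, -84]]
    0 [[19, 64, 32, 131, 213, 115, -108], [-2, 57, 64, 136, 212, 115, -135]]
    30 [[80, 64, -31, 105, -77, 66, -109], [80
[... 5138 characters left out ...]
-18, 103, 30]]
50 -1 [ 34.  49. -36. 100. -33.  46.  29.]
    -90 [[21, 36, -25, 98, 62, 67, -35], [25, 27, -31, 91, 55, 78, -22]]
    -60 [[32, 27, -30, 115, 79, 45, -25], [41, 16, -39, 107, 58, 52, 0]]
    -30 [[55, 24, -41, 123, 99, 21, -10], [47, 7, -29, 114, 28, 22, 57]]
    0 [[86, 40, -66, 118, 63, 15, 69], [25, 9, 13, 111, -47, 35, 160]]
    30 [[34, 31, 13, 105, -62, 53, -152], [30, 20, 18, 97, -52, 63, -169]]
    60 [[37, 41, 12, 85, -48, 75, -142], [35, 33, 14, 77, -46, 87, -152]]
    90 [[36, 52, 8, 63, -35, 95, -131], [35, 46, 10, 55, -37, 108, -138]]<sys>:0: UserWarning: Gimbal lock detected. Setting third angle to zero since it is not possible to uniquely determine all angles.
```

```bash
cat >> plan.py <<'E'
yaw=np.radians(86.);A=np.array([np.cos(yaw),np.sin(yaw),0])
BASE=np.array([.570,.1305,.036]);S=.032;B=np.radians(45)
POST=np.array([.567,-.271,0]);H=np.array([.5,np.sqrt(.75),0])
def tcp(gp,R,back=0): return (gp+(.002-back)*R[:,2]).tolist()
E
python3 - <<'E'
from plan import *
np.set_printoptions(precision=3,suppress=True)
R=grasp_R(A,B,1);o=rpy(R).tolist();gp=BASE+S*A
fingers.gripper_to(1.0)
robot.move_to(tcp(gp,R,.13),o); print(robot.current_joint_positions())
hit=robot.line_to(tcp(gp,R),velocity=.12,f_stop=15); print("hit",hit,robot.current_joint_positions(),robot.current_contact_force())
if not hit:
    fingers.gripper_to(0.0,force=80); print(robot.current_finger_gap(),robot.current_gripper_force())
print(robot.current_time_s())
save("scene","g.png",(250,180,450,330),4)
E
```

```text
[  18.776   33.268   -3.97    97.494  -45.814   68.098 -143.696]
hit False [  12.58    40.485   -8.083  101.82   -52.202   53.906 -139.745] [-1.307 -1.28   0.117]
0.6886146872361524 86.10143024241552
5.35
```

View pics/g.png

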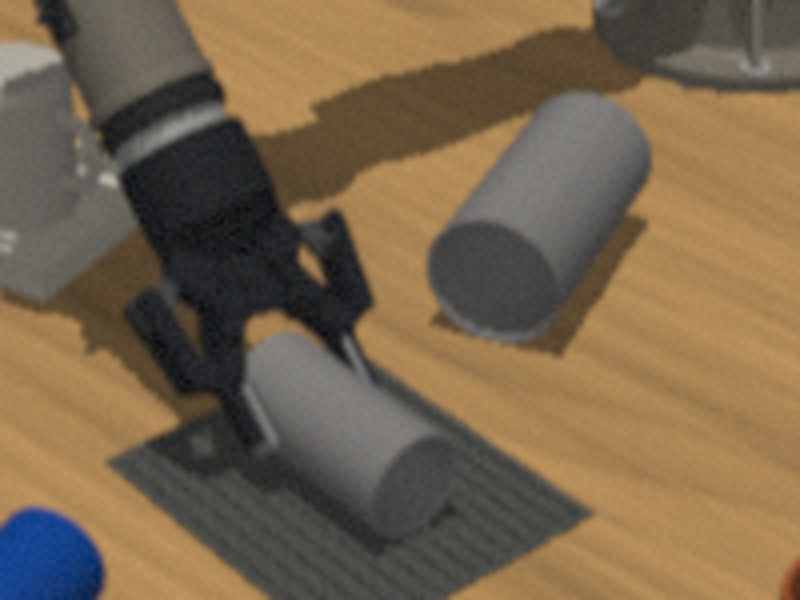

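The fingers hold the tumbler near its base: the mouth end is at crop (410,490), and the gap and force match a 60 mm part. Next I'll lift it, turn it mouth down and move it above the bare post.

Run:
```python
from plan import *
np.set_printoptions(precision=3,suppress=True)
p=np.array(robot.current_tool_pos())
robot.line_to((p+[0,0,.25]).tolist(),velocity=.15)
R=place_R(H,B,1);o=rpy(R).tolist()
t=tcp(POST+[0,0,.26],R); print(robot.inverse_kinematics(t,o))
robot.move_to(t,o)
print(robot.current_joint_positions(),robot.current_finger_gap(),robot.current_gripper_force(),robot.current_time_s())
s=vision.grab_frame("scene");t=vision.grab_frame("top")
r=lambda i,x,y,w,h:cv2.resize(i[y:y+h,x:x+w],(400,600),interpolation=cv2.INTER_CUBIC)
cv2.imwrite('pics/a.png',np.hstack([r(s,160,105,120,180),r(t,400,140,120,180)])[...,::-1])
```

```text
[ 56.476  34.825 -17.416  75.269 -34.393  82.896  19.203]
[ 56.441  34.819 -17.443  75.278 -34.405  82.9    19.195] 0.6870559437188769 85.78437797958031 9.9083
```

View pics/a.png

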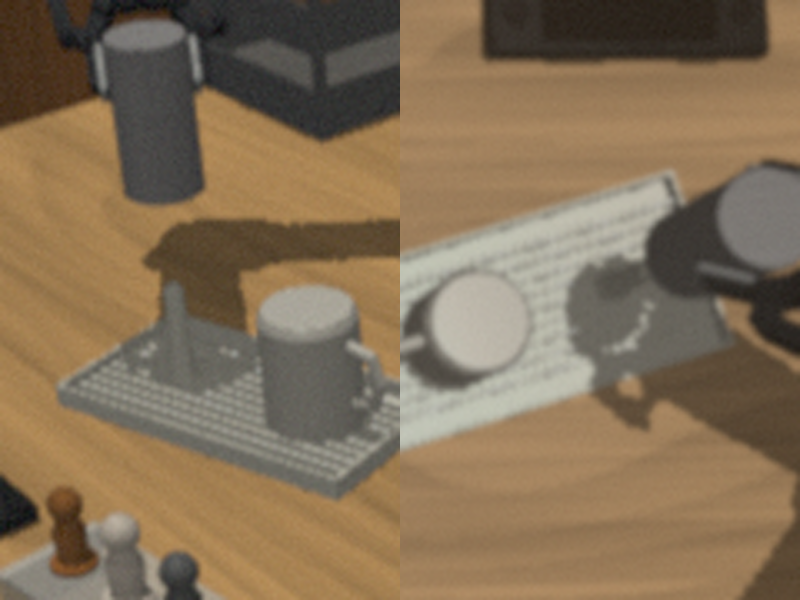

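Run:
```python
from plan import *
np.set_printoptions(precision=4,suppress=True)
s=lambda p:((p-[160,105])*10/3); t=lambda p:((p-[400,140])*10/3+[400,0])
P=POST+[0,0,.292];Q=POST+[0,0,.172]
th=np.linspace(0,2*np.pi,60);ring=lambda c:c+.03*np.c_[np.cos(th),np.sin(th),0*th]
for n,f in(("scene",s),("top",t)):
  for c in(P,Q): r=f(proj(n,ring(c))); print(n,f(proj(n,c)),r.min(0),r.max(0))
print("base",tri("scene",(160+147/10*3,105+38*.3),"top",(400+368*.3,140+217*.3)))
im=np.hstack([np.zeros((1,1))])
```

```text
scene [[139.1796  30.4209]] [96.3686 15.7936] [181.7636  45.5812]
scene [[159.2341 185.4977]] [118.4033 168.8555] [199.8774 202.7091]
top [[771.6815 215.0989]] [718.7914 163.1919] [824.5303 267.4002]
top [[691.7375 250.5099]] [645.5237 205.0041] [737.9297 296.3161]
base (array([ 0.565 , -0.2692,  0.2872]), np.float64(0.004693571354882452))
```

The tumbler hangs mouth down, with its base at scene-crop (147,38) and rim bottom near (163,201). That's within about 3 mm and 1–2° of the predicted position over the post. Next I'll lower it.

Run:
```python
from plan import *
np.set_printoptions(precision=3,suppress=True)
R=place_R(H,B,1)
h=robot.line_to(tcp(POST+[0,0,.115],R),velocity=.08,f_stop=10); print(h,robot.current_tool_pos(),robot.current_contact_force())
if not h:
    h=robot.line_to(tcp(POST+[0,0,.09],R),velocity=.02,f_stop=5); print(h,robot.current_tool_pos(),robot.current_contact_force())
print(robot.current_gripper_force(),robot.current_time_s())
s=vision.grab_frame("scene")
r=lambda i,x,y,w,h:cv2.resize(i[y:y+h,x:x+w],(800,600),interpolation=cv2.INTER_CUBIC)
cv2.imwrite('pics/d.png',r(s,160,140,160,120)[...,::-1])
```

```text
False [ 0.568 -0.27   0.114] [-0.565 -0.184 -2.413]
True [ 0.568 -0.27   0.1  ] [-1.124  0.339  4.229]
86.29028110764921 12.7333
```

View pics/d.png

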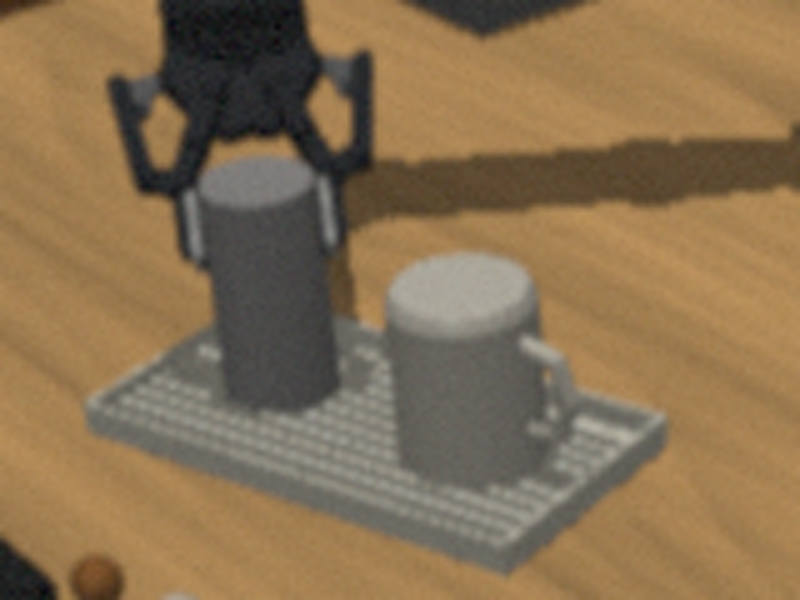

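The tumbler stands over the post with its rim on the ribs (about 280,405 in the crop), and the height matches the expected contact. I'll seat it gently, release, retreat and check.

Run:
```python
from plan import *
np.set_printoptions(precision=3,suppress=True)
R=place_R(H,B,1)
p=np.array(robot.current_tool_pos())
print(robot.line_to((p-[0,0,.002]).tolist(),velocity=.02,f_stop=8),robot.current_tool_pos(),robot.current_contact_force())
robot.pause(.3)
fingers.gripper_to(1.0); robot.pause(.2)
p=np.array(robot.current_tool_pos())
robot.line_to((p-.15*R[:,2]).tolist(),velocity=.1)
robot.pause(.5); print(robot.current_time_s(),robot.current_contact_force())
s=vision.grab_frame("scene");t=vision.grab_frame("top")
r=lambda i,x,y,w,h:cv2.resize(i[y:y+h,x:x+w],(400,300),interpolation=cv2.INTER_CUBIC)
cv2.imwrite('pics/e.png',np.hstack([r(s,160,140,160,120),r(t,370,160,160,120)])[...,::-1])
for l in("mug","pencil_cup","figure_stand"):
    for c in("scene","top"): print(l,c,[(round(x["p"],2),np.round(x["rect"]).astype(int).tolist()) for x in recognise(l,c)[:1]])
```

```text
False [ 0.568 -0.27   0.1  ] [-4.201 -0.613  6.964]
16.075 [0.176 0.065 0.047]
mug scene [(0.86, [255, 214, 39, 54])]
mug top [(0.96, [418, 237, 43, 33])]
pencil_cup scene [(0.96, [466, 339, 54, 95])]
pencil_cup top [(0.56, [150, 241, 51, 39])]
figure_stand scene [(0.95, [201, 289, 82, 74])]
figure_stand top [(0.97, [360, 145, 81, 39])]
```

View pics/e.png

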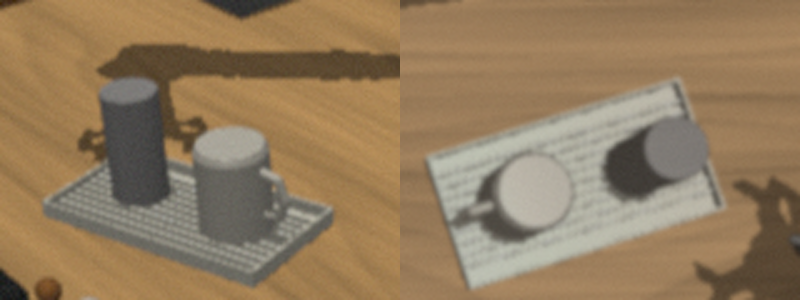

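The tumbler stands upright on its rim over the post, at about (135,140) in the left crop. The gripper is clear and nothing else has moved, so I'm handing it in.

```bash
python3 -c "
from station import workorder
print(workorder.close_job())"
```

```text
the job is handed in; nothing more can be done
None
```

I hung the small grey tumbler mouth down over the bare post, with its rim on the ribs before I let go. The final pictures show the mug, pencil cup and figurine stand where they were, and I handed the job in after about 16 s on the robot's clock; no verdict came back.

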